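# Park the pottery wheel's belt tensioner in the marked window

## Robot

A 6-joint arm with a two-finger parallel gripper is mounted at the origin on the work surface. World frame = base frame: x ahead of the robot, y to its left, z up, the work surface at z = 0. Lengths are in m, angles in rad, forces in N, time in s.
With the tool pointing down it reaches from about 0.375 to 0.975 m from the base axis. Payload 3.8 kg.
Tool frame: the origin (TCP) lies midway between the tips of the shut fingers; the grasp point (between the pads) lies 19 mm behind it; z points along the fingers, y is the direction in which the jaws open and shut (so a half turn about z gives the same grasp; the last joint's range is limited). The gripper opens to 85 mm and grips with 20 to 120 N. Pads are 22 mm wide; open, the fingers measure 114 mm over their backs; the gripper's body (76 mm by 85 mm) begins 54 mm behind the grasp point. The pads swing forward as they close: fully open they stand 13 mm farther back than shut.
Start: joints at [-1.322, 0.264, 1.604, -0, 1.274, -0.037], TCP at [0.19, -0.648, 0.231] pointing down, gripper open.
Joint ranges: [-2.63, 2.63], [-0.94, 2.18], [0.31, 2.57], [-1.31, 4.45], [0, 2.66], [-2.55, 2.55]. Speed limits (rad/s): [2.57, 2.57, 3.14, 3.14, 3.14, 3.14].

## Interface

Orientations are given as a rotation vector (axis times angle).
In Python, from workcell import bot gives the robot as it stands. The module is installed in compiled form; this text tells all that it offers.
- The arm moves only by the tool move_arm, never from a script. Its argument "steps" is a list of rows, each a list of 5 numbers: the shift along the tool's x, y, z in mm, then the turn about the tool's z in degrees, then the opening in per cent of the stroke, from 0 (shut) to 100 (fully open). In form: [[tx, ty, tz, turn, claw], ...]. A call has 1 to 20 rows; each row is the pose to reach, as a shift and turn from the pose commanded when the call began, along the tool's axes at that moment; what a row does not reach only later rows make up. A row lasts 1/10 s, in which the tool goes at most 50 mm and 8.59 degrees, less where a joint would pass 70% of its speed; a pose out of reach is approached as far as the arm can. A call with a gripper value outside its range is refused whole. The fingers move at their own pace and stop on an object; "newtons" is the grip in N (left out, the last holds). Time passes only in rows, so rows that repeat a pose let the fingers close. It gives the time, the measured TCP pose, the force and the opening at its end, in the units of the state.
- bot.read_state(): the state, without advancing time (a new reading comes with each control period).
- bot.read_camera(name): name is "side" or "top" or "wrist"; returns a dict with "pixels" (400x640x3 uint8, red, green, blue), "depth" (400x640 float32, m along the optical axis (not along the pixel's ray), 0 where there is no reading), "fovy" (degrees; the focal length in pixels is half the picture's height over the tangent of half this angle, whatever the lens; pixels are square), "cx", "cy" (the principal point, pixels), "k1" (the pictures are not rectified: a ray, as slopes to the right and down, at radius r is drawn at 1 + k1 r^2 times it, then the intrinsics apply), "xyz" and "attitude" of the camera in the world. Camera axes: x right, y up, looking along -z (the intrinsics and any distortion apply to the point x, -y, -z); pixel columns grow to the right and rows downward; lengths in m; the calibration is good to about 2 mm. A picture is of the moment at which its call begins.
- bot.finish_job(): hands the job in, once; it reports no verdict.
The state is a dict: "time": time; "q": joint angles; "joint_vel": joint speeds; "joint_torque": joint torques, N m; "tool_pos": TCP position; "tcp_rot": TCP orientation; "wrist_force": force on the tool from outside, world axes, zero at the start; "torque": the same for the moment, N m; "width": opening from 0.0 (shut) to 1.0 (fully open).
Only numpy, scipy, OpenCV 4.12 (cv2) and the standard library are available. Lean on these libraries where they do the work, as an engineer would, in place of code of your own. Each camera call takes 0.05 s, during which the arm holds its last target.

## Task

The upturned pottery wheel needs its sprung idler arm parked for a new belt: pull up the black plunger knob and, with the pin lifted clear, swing the arm back against its spring until the yellow pointer stands at the red plug. Feel for the window nearest that plug without forcing the pin, and ease the pin fully down into it. Let the arm lean on the pin before you let go so that it never flies back, and leave the things on the table alone.

Things in the scene. Friction and masses are not known exactly. Their poses are not given: they have to be found in the camera images.
- wheel: The pottery wheel, upside down, fixed: grey housing 380 (x) x 320 (y) mm, open, its rim 125 mm above the table. Apart from the knob and the spring coil on the pivot (up to 137 mm) nothing in it stands higher than 127 mm above the table. Origin on the table under its centre, z up.
- pivot (a point): Upright pivot axis of the blue idler arm, in the middle of the torsion spring's coil; the point lies on the axis 127 mm above the table. Axes as the wheel's.
- tensioner (a joint): Angle of the sprung idler arm, rad: 0 at its inner stop, where it stands at the start with the pin in the rest slot; grows as it swings back, anticlockwise seen from above; outer stop at 1.03. The spring resists with 0.4 N m at 0 and 1.0 N m more per rad (3.6 N at the knob at 0, 11 N at 0.8). Let go with the pin up, the arm flies back; a return faster than 1.8 rad/s is a fault.
- pointer_tip (a point): Tip of the arm's yellow pointer, 146 mm from the pivot axis, 122 mm above the table; x axis points outward along the arm.
- index_plug: The red marker plug, 11 mm round, on the scale plate's rim, 154 mm from the pivot axis; origin under its centre, 118 mm above the table. It marks one of the windows at 20, 30, 40 or 50 degrees of swing, grey plugs the others: meant is the window nearest to it. It shows the direction only roughly: the plate has shifted, up to 0.06 rad (7 mm at the pin) either way, all windows together.
- knob_grip (a point): Centre of the round black pull knob (30 mm across, 22 mm high, upright axis) on the arm, 110 mm from the pivot in line with the pointer, 148 mm above the table with the pin down. It does not turn on the arm: a grip that swings the arm should turn along with it. 25 mm beside it is free above 127 mm.
- plunger (a joint): Lift of knob and pin, m: 0 = pin fully down, grows upwards, stop at 0.011. Its spring pushes down with 6.3 N at 0 and 0.7 N more per mm. The pin clears the plate from 0.006 up; lifted 0.006 it rests on a bar between two windows. Seated means below 0.0015.
- pin: The steel pin under the knob, on its axis: 8 mm thick with a flat end, which reaches 6 mm below the plate's face when down. The white plate (face 118 mm above the table) has a 22 mm rest slot, where the pin starts, and four windows, one every 10 degrees, 9.5 mm wide along the arc at the pin, with 9.7 mm bars between; a long scale line runs out from each. More than 30 N on the pin is a fault.
- drinks_can: Bystander: red aluminium drinks can, 66 mm across, 120 mm high, standing; origin under its centre.
- drink_cup: Bystander: white and green paper cup with lid and red straw, 90 mm across, 215 mm high with the straw, standing; origin under its centre.
- mask: Bystander: dark red painted mask lying face up, about 185 x 130 mm, 62 mm high; origin under its centre.
- palette: Bystander: white paint palette with blobs of paint, 150 x 110 x 12 mm, flat; origin under its centre.

How it is judged:
By the outcome, as a careful person would: the job done as asked, in the order asked, and still so for the second after the job is handed in, with the robot touching nothing.
It also fails if it takes over 64 s, if anything falls off the work surface, if the arm or the gripper's body presses on something with over 40 N, if the wrist force passes 120 N, or if a joint passes its speed limit or range.

## Working session

There is one attempt and no reset: what is moved stays moved. The work goes in short steps, Python scripts to look and compute and a tool call to move; the robot and the scene stay as the last step left them, time stands still between calls to the robot, and variables do not carry over. Pictures are saved under pics/ and viewed, and the job is handed in when it is done.

Besides the shell and the picture viewer there is one more tool, called after "Request:" as name(argument=value, ...) on one line, values as JSON. move_arm: Moves the arm, as the interface text tells. Its arguments: {"type":"object","properties":{"steps":{"type":"array","items":{"type":"array","items":{"type":"number"}}},"newtons":{"type":"number"}},"required":["steps"]}

```bash
mkdir -p pics
cat > h.py <<'E'
import numpy as np, cv2
from scipy.spatial.transform import Rotation as R
from workcell import bot
def cam(n,save=None):
    c=bot.read_camera(n)
    if save: cv2.imwrite('pics/'+save,c['pixels'][:,:,::-1])
    a=np.array(c['attitude']); c['R']=R.from_rotvec(a).as_matrix() if a.shape==(3,) else (a if a.shape==(3,3) else R.from_quat(a).as_matrix())
    c['f']=200/np.tan(np.radians(c['fovy'])/2)
    return c
def ray(c,u,v):
    xd=np.array([(u-c['cx'])/c['f'],(v-c['cy'])/c['f']]); x=xd.copy()
    for _ in range(30): x=xd/(1+c['k1']*(x@x))
    return c['R']@np.array([x[0],-x[1],-1.])
def onz(c,u,v,z):
    d=ray(c,u,v);o=np.array(c['xyz']);return o+d*(z-o[2])/d[2]
def ptd(c,u,v):
    return np.array(c['xyz'])+ray(c,u,v)*c['depth'][int(v),int(u)]
def proj(c,p):
    q=c['R'].T@(np.array(p)-np.array(c['xyz'])); x=np.array([q[0],-q[1]])/-q[2]
    x=x*(1+c['k1']*(x@x)); return x*c['f']+[c['cx'],c['cy']]
E
python3 - <<'E'
from h import *
for n in ['side','top','wrist']:
    c=cam(n,n+'0.png'); print(n,c['xyz'],c['attitude'],c['fovy'],c['cx'],c['cy'],c['k1'])
print(bot.read_state())
E
```

```text
side [-0.10938025  0.93784837  1.29443382] [ 0.28682905 -0.93945896 -2.39241887] 48.439133093427635 332.49015680097887 201.8426534617739 -0.05713065256259869
top [0.38143353 0.01463898 1.5452631 ] [ 0.0647307  -0.07861035 -1.5934992 ] 46.98310784572575 317.45312875758594 197.57884512159384 -0.06477741724009582
wrist [ 0.26264638 -0.62638174  0.37215933] [-0.25478639  0.19321505 -1.27427936] 69.56306793369995 325.6327966565343 200.20983690381965 -0.03956012316752309
{'time': 0.15, 'q': array([-1.32188955e+00,  2.64620817e-01,  1.60504208e+00, -2.25165068e-05,
        1.27367570e+00, -3.68970728e-02]), 'joint_vel': array([ 0.00050027, -0.00226239, -0.00221984,  0.0008275 , -0.00068494,
        0.00037427]), 'joint_torque': array([ 1.09794146e-03, -5.15905273e+01, -3.67958307e+01,  3.60095919e-05,
        8.03831499e-03,  1.17177504e-05]), 'tool_pos': array([ 0.19015959, -0.64708871,  0.23023041]), 'tcp_rot': array([-3.10785235e+00, -4.47176579e-01,  3.23617464e-04]), 'wrist_force': array([ 0.25068015, -0.41928309, -0.58324737]), 'torque': array([0.0184184 , 0.02095785, 0.01458962]), 'width': 1.0042306119069289}
```

View pics/top0.png

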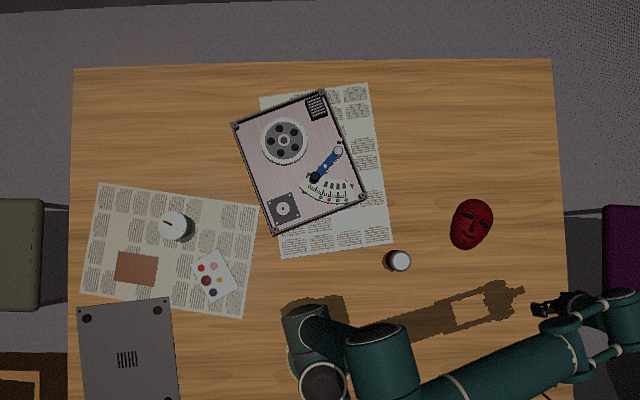

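View pics/side0.png

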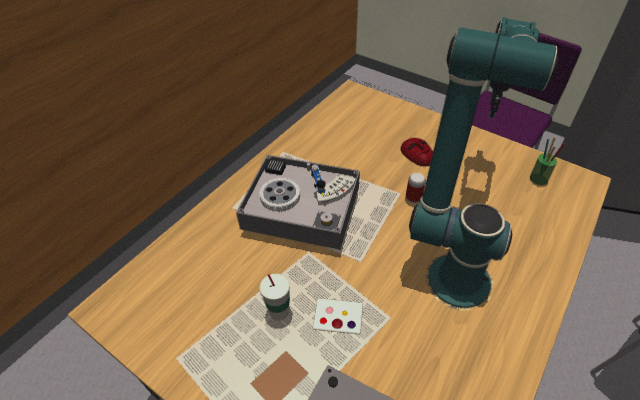

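View pics/wrist0.png

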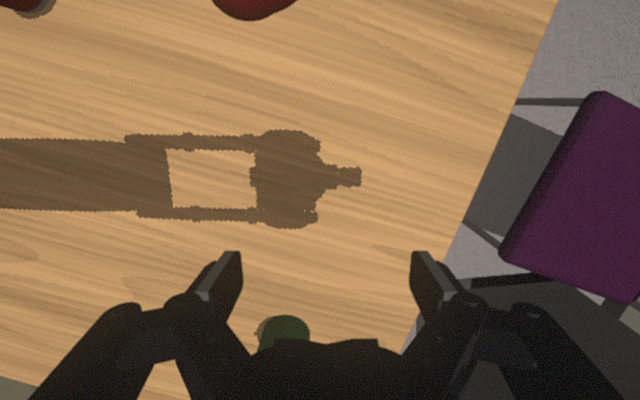

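The top view shows the wheel at about (300,160), with the arm's pivot near (338,151), the knob near (314,178) and the scale to its right. I'll zoom in.

Run:
```python
from h import *
c=cam('top'); im=c['pixels'][130:220,280:380,::-1]
cv2.imwrite('pics/top1.png',cv2.resize(im,None,fx=6,fy=6,interpolation=cv2.INTER_CUBIC))
s=cam('side'); im=s['pixels'][150:215,290:370,::-1]
cv2.imwrite('pics/side1.png',cv2.resize(im,None,fx=8,fy=8,interpolation=cv2.INTER_CUBIC))
for n,u,v,z in [('pivot',338,151,.137),('knob',314,178,.159)]: print(n,onz(c,u,v,z),ptd(c,u,v))
```

```text
pivot [ 0.65343376 -0.06665089  0.137     ] [ 0.65325397 -0.06659716  0.13793087]
knob [0.56766629 0.00992052 0.159     ] [0.56745272 0.00992593 0.16058975]
```

View pics/top1.png

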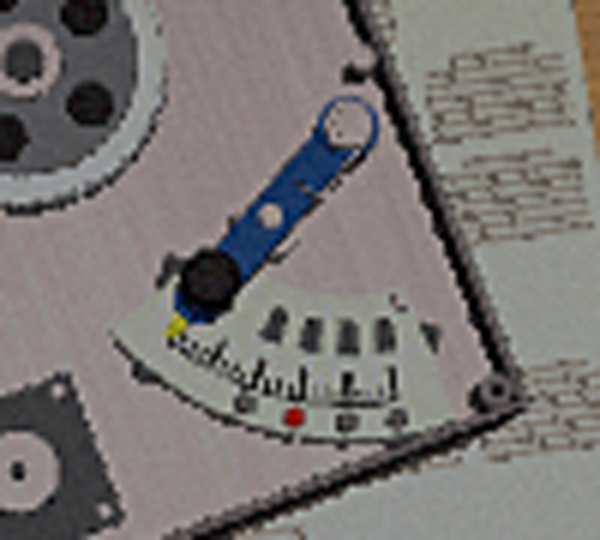

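View pics/side1.png

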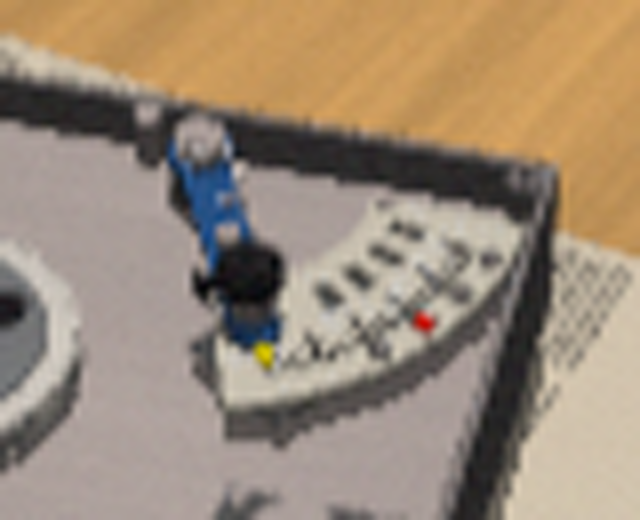

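```bash
cat >> h.py <<'E'
def plan(pos,yaw_y=None):
    """shift in tool mm to world pos; yaw_y: desired world angle(rad) of tool y axis (mod pi)"""
    s=bot.read_state(); M=R.from_rotvec(s['tcp_rot']).as_matrix(); p=s['tool_pos']
    d=M.T@(np.array(pos)-p)*1000
    cur=np.arctan2(M[1,1],M[0,1]); t=None
    if yaw_y is not None:
        t=-np.degrees((yaw_y-cur+np.pi/2)%np.pi-np.pi/2)
    print('tool',p.round(4),'axes x',M[:,0].round(3),'y',M[:,1].round(3),'z',M[:,2].round(3),'yaw_y',round(np.degrees(cur),2),'shift',d.round(1),'turn',t,'w',round(s['width'],3),'q',s['q'].round(2),'t',round(s['time'],2), 'F',np.round(s['wrist_force'],1))
    return d,t
E
python3 - <<'E'
from h import *
c=cam('wrist'); s=bot.read_state(); M=R.from_rotvec(s['tcp_rot']).as_matrix()
print('cam in tool',M.T@(np.array(c['xyz'])-s['tool_pos']),'look in tool',M.T@(-c['R'][:,2]),'imgup in tool',M.T@c['R'][:,1])
t=cam('top')
for n,lo,hi in [('can/mask',None,None)]: 
  for u,v in [(398,261),(470,225),(175,227),(213,277)]: print(ptd(t,u,v))
kn=np.array([.568,.010]);pv=np.array([.6534,-.0667]); a=np.arctan2(*(kn-pv)[::-1]); print('arm dir',np.degrees(a))
plan([.568,.010,.33],a+np.pi/2)
E
```

```text
cam in tool [ 0.07537818  0.00034565 -0.1419185 ] look in tool [-2.94055748e-01 -7.87054802e-05  9.55788267e-01] imgup in tool [ 9.55788210e-01 -3.79381200e-04  2.94055699e-01]
[ 0.30912    -0.24267213  0.12299631]
[ 0.41598054 -0.50314559  0.03484902]
[0.42845141 0.43131781 0.1651517 ]
[0.26544386 0.35175431 0.00869816]
arm dir 138.0721498135916
tool [ 0.1903 -0.6474  0.231 ] axes x [0.959 0.282 0.   ] y [ 0.282 -0.959 -0.001] z [-0.     0.001 -1.   ] yaw_y -73.62 shift [ 547.8 -524.3  -98.7] turn 58.3054742537101 w 0.998 q [-1.32  0.26  1.6   0.    1.27 -0.04] t 0.35 F [ 0.8 -0.2 -0.1]
```

Request:
move_arm(steps=[[0,0,-40,0,100],[548,-524,-40,-122,100],[548,-524,-40,-122,100],[548,-524,-40,-122,100],[548,-524,-40,-122,100],[548,-524,-40,-122,100],[548,-524,-40,-122,100],[548,-524,-40,-122,100],[548,-524,-40,-122,100],[548,-524,-40,-122,100],[548,-524,-40,-122,100],[548,-524,-40,-122,100],[548,-524,-40,-122,100],[548,-524,-40,-122,100],[548,-524,-40,-122,100],[548,-524,-40,-122,100],[548,-524,-40,-122,100],[548,-524,-40,-122,100],[548,-524,-40,-122,100],[548,-524,-40,-122,100]])

```text
time: 2.35
tool_pos: [0.5677, 0.0082, 0.2713]
tcp_rot: [-1.119, -2.936, 0.001]
wrist_force: [0.2, -0.8, -0.4]
width: 1.0
```

Run:
```python
from h import *
plan([.568,.010,.27],np.radians(228))
c=cam('wrist','w1.png')
```

```text
tool [0.5677 0.0082 0.2713] axes x [-0.746  0.666 -0.   ] y [ 0.666  0.746 -0.001] z [-0.    -0.001 -1.   ] yaw_y 48.27 shift [1.  1.5 1.3] turn 0.2746655698478521 w 1.0 q [-0.03  0.04  1.79 -0.    1.32 -0.87] t 2.35 F [ 0.2 -0.8 -0.4]
```

View pics/w1.png

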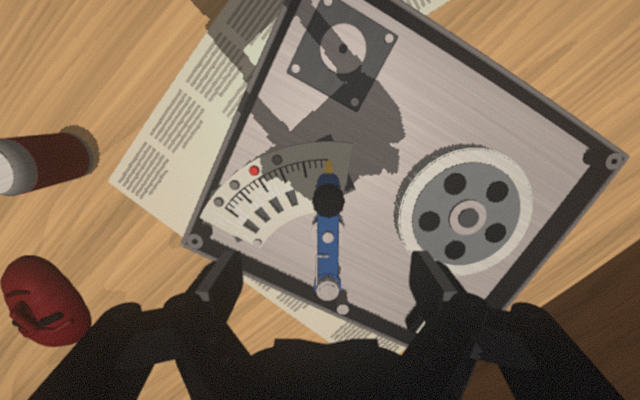

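Run:
```python
from h import *
c=cam('wrist'); im=c['pixels'][130:310,190:370]
cv2.imwrite('pics/w1z.png',cv2.resize(im[:100,:,::-1],None,fx=4.4,fy=4.4,interpolation=cv2.INTER_CUBIC))
hsv=cv2.cvtColor(c['pixels'],cv2.COLOR_RGB2HSV)
def blobs(name,m,z,box):
    mm=np.zeros_like(m); x0,y0,x1,y1=box; mm[y0:y1,x0:x1]=m[y0:y1,x0:x1]
    n,l,st,ce=cv2.connectedComponentsWithStats(mm.astype(np.uint8))
    for i in range(1,n):
        if st[i,4]>15: print(name,st[i],ce[i].round(1),onz(c,*ce[i],z).round(4),'depth',ptd(c,*ce[i]).round(4))
H,S,V=cv2.split(hsv)
blobs('red',((H<8)|(H>172))&(S>130)&(V>90),.118,(200,140,360,240))
blobs('yellow',(H>18)&(H<35)&(S>120),.122,(300,140,360,240))
blobs('blue',(H>95)&(H<125)&(S>120),.127,(290,140,360,310))
blobs('dark',(V<30),.159,(305,175,350,225))
# pivot coil: light circle
cv2.imwrite('pics/w1p.png',cv2.resize(c['pixels'][180:310,280:380,::-1],None,fx=4.5,fy=4.5,interpolation=cv2.INTER_CUBIC))
```

```text
red [250 166   9   9  62] [253.8 170.2] [ 0.5057 -0.0369  0.118 ] depth [ 0.5058 -0.0353  0.1232]
yellow [325 160   7  13  75] [328.  166.9] [0.5542 0.0236 0.122 ] depth [0.554  0.0237 0.1233]
blue [318 215  22  71 851] [328.  245.9] [ 0.6188 -0.0339  0.127 ] depth [ 0.6192 -0.0342  0.126 ]
```

View pics/w1z.png

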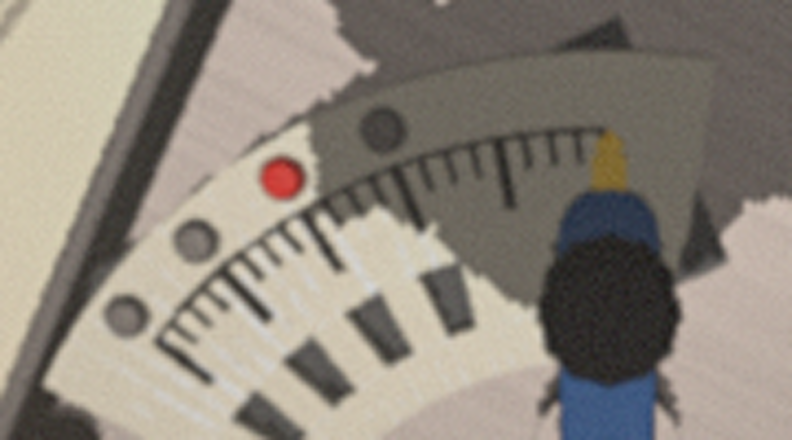

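View pics/w1p.png

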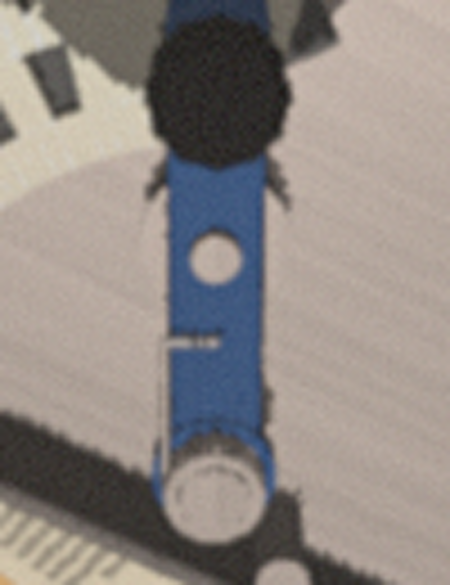

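Run:
```python
from h import *
c=cam('wrist'); g=cv2.cvtColor(c['pixels'],cv2.COLOR_RGB2GRAY)
pv=onz(c,327.6,290,.137)[:2]; tip=onz(c,328.2,159.7,.122)[:2]
Z=lambda u,v:(u/4.4+190,v/4.4+130)
kn=onz(c,*Z(610,308),.159)[:2]
print('pivot',pv,'tip r',np.linalg.norm(tip-pv),'kn',kn,'r',np.linalg.norm(kn-pv))
ang=lambda p:np.degrees(np.arctan2(*(p-pv)[::-1]))
a0=ang(tip); print('tip',a0,'kn',ang(kn)); a0=138.0 if 0 else a0
a=onz(c,253.8,170.2,.1205)[:2]; print('red',ang(a)-a0,np.linalg.norm(a-pv))
for u,v in [(383,130),(195,240),(125,315)]:
    a=onz(c,*Z(u,v),.1205)[:2]; print('plug',ang(a)-a0,np.linalg.norm(a-pv))
for q in [[(425,268),(458,262),(473,325),(450,335)],[(350,305),(382,294),(412,345),(390,360)],[(287,353),(315,340),(354,388),(335,404)]]:
    ps=[onz(c,*Z(*p),.118)[:2] for p in q]; aa=[ang(p)-a0 for p in ps]
    print('win',np.round(aa,2),np.mean(aa),[round(np.linalg.norm(p-pv),4) for p in ps])
for l in [((500,140),(511,205)),((393,172),(420,228)),((307,210),(340,268)),((222,268),(268,318)),((157,340),(210,382))]:
    ps=[onz(c,*Z(*p),.118)[:2] for p in l]; aa=[ang(p)-a0 for p in ps]
    print('line',np.round(aa,2),[round(np.linalg.norm(p-pv),4) for p in ps])
```

```text
pivot [ 0.65560591 -0.06705627] tip r 0.1433777057135337 kn [0.57247107 0.00787345] r 0.11191900732393079
tip 138.10290575545696 kn 137.97155469051958
red 30.20140072732022 0.15285866230467163
plug 20.0567118749849 0.15243706080460415
plug 40.15835706110198 0.1528185650352664
plug -309.8249541155659 0.15294412091926024
win [21.95 18.01 19.08 22.67] 20.4291942071792 [np.float64(0.1178), np.float64(0.1165), np.float64(0.1004), np.float64(0.1)]
win [32.14 28.07 28.17 32.03] 30.103080142718632 [np.float64(0.118), np.float64(0.1164), np.float64(0.1017), np.float64(0.1011)]
win [-317.88   38.36   38.81 -317.43] -139.5339158964157 [np.float64(0.1179), np.float64(0.1159), np.float64(0.1004), np.float64(0.1004)]
line [10.21 10.43] [np.float64(0.1427), np.float64(0.127)]
line [20.92 20.63] [np.float64(0.1422), np.float64(0.1274)]
line [30.15 30.62] [np.float64(0.1429), np.float64(0.127)]
line [40.54 40.74] [np.float64(0.1437), np.float64(0.1274)]
line [-309.22 -308.86] [np.float64(0.1435), np.float64(0.127)]
```

Request:
move_arm(steps=[[-4.5,3,0,0.3,70],[-4.5,3,0,0.3,70],[-4.5,3,40,0.3,70],[-4.5,3,80,0.3,70],[-4.5,3,110,0.3,70],[-4.5,3,130,0.3,70],[-4.5,3,140,0.3,70],[-4.5,3,145,0.3,70],[-4.5,3,145,0.3,70],[-4.5,3,145,0.3,70],[-4.5,3,145,0.3,70]], newtons=30)

```text
time: 3.6
tool_pos: [0.5749, 0.0088, 0.1279]
tcp_rot: [1.123, 2.931, 0.001]
wrist_force: [0.7, -0.4, -0.0]
width: 0.699
```

Run:
```python
from h import *
plan([.573,.0073,.126],np.radians(228))
c=cam('wrist','w2.png')
```

```text
tool [0.5749 0.0088 0.1279] axes x [-0.744  0.668 -0.002] y [0.668 0.744 0.002] z [ 0.003 -0.    -1.   ] yaw_y 48.07 shift [ 0.4 -2.4  1.9] turn 0.07433379229724338 w 0.699 q [-0.03  0.16  1.93  0.    1.05 -0.87] t 3.6 F [ 0.7 -0.4 -0. ]
```

View pics/w2.png

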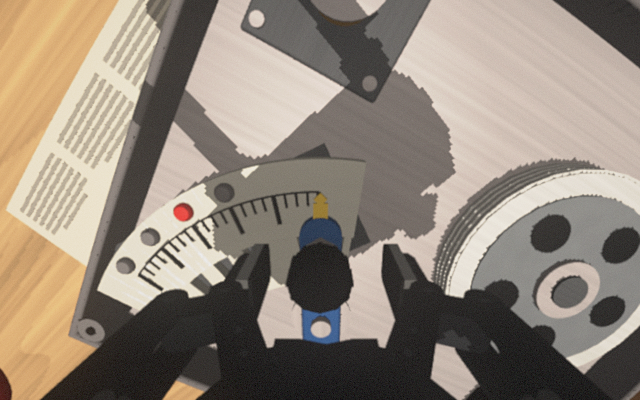

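Request:
move_arm(steps=[[0.4,-2.4,1.9,0,70],[0.4,-2.4,1.9,0,70],[0.4,-2.4,1.9,0,33],[0.4,-2.4,1.9,0,25],[0.4,-2.4,1.9,0,20],[0.4,-2.4,1.9,0,20],[0.4,-2.4,1.9,0,20],[0.4,-2.4,1.9,0,20]], newtons=60)

```text
time: 4.45
tool_pos: [0.5719, 0.0075, 0.1246]
tcp_rot: [1.124, 2.934, 0.0]
wrist_force: [-1.4, 1.5, 3.7]
width: 0.335
```

Run:
```python
from h import *
plan([.573,.0073,.126],np.radians(228)); print(bot.read_state()['torque'])
c=cam('wrist','w3.png')
```

```text
tool [0.5719 0.0075 0.1246] axes x [-0.744  0.668 -0.   ] y [0.668 0.744 0.   ] z [ 0.  0. -1.] yaw_y 48.07 shift [-0.9  0.6 -1.4] turn 0.07437239643571494 w 0.335 q [-0.03  0.16  1.93  0.    1.05 -0.87] t 4.45 F [-1.4  1.5  3.7]
[0.07663245 0.14574087 0.02124006]
```

View pics/w3.png

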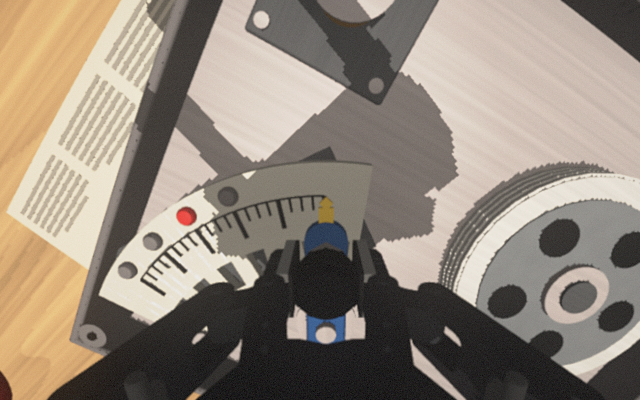

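Request:
move_arm(steps=[[0,0,-1.5,0,20],[0,0,-3,0,20],[0,0,-4.5,0,20],[0,0,-6,0,20],[0,0,-7.5,0,20],[0,0,-9,0,20],[0,0,-9,0,20],[0,0,-9,0,20],[0,0,-9,0,20]], newtons=70)

```text
time: 5.4
tool_pos: [0.5716, 0.0073, 0.132]
tcp_rot: [-1.124, -2.933, 0.0]
wrist_force: [5.9, 1.4, -11.6]
width: 0.329
```

Run:
```python
from h import *
plan([.573,.0073,.135],np.radians(228))
c=cam('wrist','w4.png')
```

```text
tool [0.5716 0.0073 0.132 ] axes x [-0.744  0.668  0.   ] y [ 0.668  0.744 -0.   ] z [-0.001  0.    -1.   ] yaw_y 48.08 shift [-1.1  0.9 -3. ] turn 0.07968113057640615 w 0.329 q [-0.03  0.15  1.93  0.    1.06 -0.87] t 5.4 F [  5.9   1.4 -11.6]
```

View pics/w4.png

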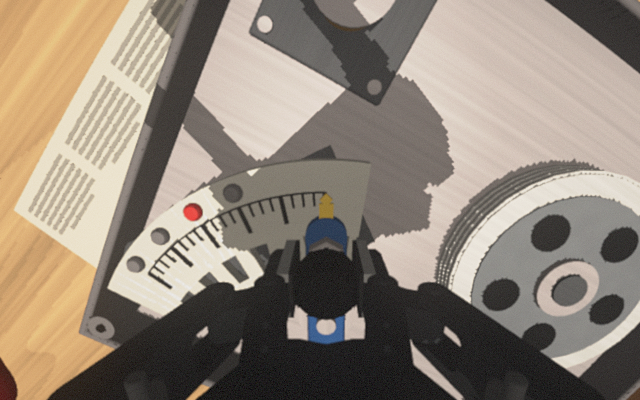

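Run:
```python
from math import *
for t in range(0,32,2): print(t,round(110*(cos(radians(t))-1),1),round(-110*sin(radians(t)),1))
```

```text
0 0.0 -0.0
2 -0.1 -3.8
4 -0.3 -7.7
6 -0.6 -11.5
8 -1.1 -15.3
10 -1.7 -19.1
12 -2.4 -22.9
14 -3.3 -26.6
16 -4.3 -30.3
18 -5.4 -34.0
20 -6.6 -37.6
22 -8.0 -41.2
24 -9.5 -44.7
26 -11.1 -48.2
28 -12.9 -51.6
30 -14.7 -55.0
```

Request:
move_arm(steps=[[0,0,-1.2,0,20],[-0.1,-3.8,-1.2,-2,20],[-0.3,-7.7,-1.2,-4,20],[-0.6,-11.5,-1.2,-6,20],[-1.1,-15.3,-1.2,-8,20],[-1.1,-15.3,-1.2,-8,20],[-1.1,-15.3,-1.2,-8,20]], newtons=70)

```text
time: 6.15
tool_pos: [0.5622, -0.0047, 0.133]
tcp_rot: [-0.917, -3.004, -0.0]
wrist_force: [5.5, 1.5, -13.0]
width: 0.331
```

```bash
cat >> h.py <<'E'
PV=np.array([.6552,-.0668])
def st():
    s=bot.read_state(); d=s['tool_pos'][:2]-PV; a=np.arctan2(d[1],d[0]); F=np.array(s['wrist_force'])
    er=np.array([np.cos(a),np.sin(a)]); et=np.array([-er[1],er[0]])
    print('t %.2f lift~%.2f ang %.2f r %.1f Fr %.1f Ft %.1f Fz %.1f w %.3f'%(s['time'],(s['tool_pos'][2]-.1246)*1e3,np.degrees(a)-138,np.linalg.norm(d)*1e3,F[:2]@er,F[:2]@et,F[2],s['width']),'torque',np.round(s['torque'],2))
E
python3 - <<'E'
from h import *
st(); plan([.573,.0073,.135],np.radians(228))
c=cam('wrist','w5.png')
E
```

```text
t 6.15 lift~8.40 ang 8.28 r 111.8 Fr -3.7 Ft -4.3 Fz -13.0 w 0.331 torque [ 0.12 -1.02 -0.04]
tool [ 0.5622 -0.0047  0.133 ] axes x [-0.83   0.558  0.001] y [0.558 0.83  0.   ] z [-0.001  0.    -1.   ] yaw_y 56.05 shift [-2.3 16.  -2. ] turn 8.050906875796649 w 0.331 q [-0.05  0.13  1.95  0.    1.06 -1.03] t 6.15 F [  5.5   1.5 -13. ]
```

View pics/w5.png

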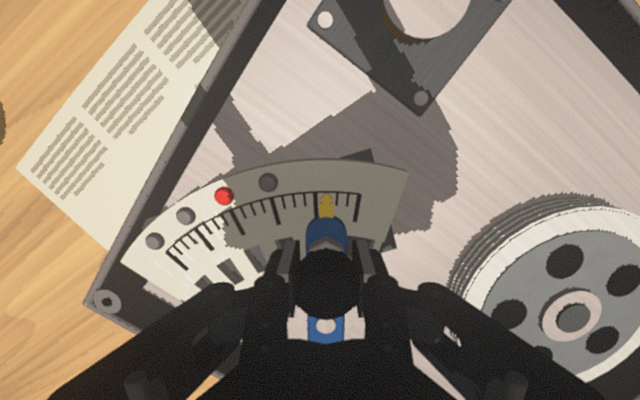

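Request:
move_arm(steps=[[-0.3,-3.8,0,-2,20],[-0.6,-7.7,0,-4,20],[-1.1,-11.5,0,-6,20],[-1.8,-15.3,0,-8,20],[-2.4,-19.1,0,-10,20],[-3.1,-22.9,0,-12,20],[-4.0,-26.6,0,-14,20],[-5.0,-30.3,0,-16,20],[-6.1,-34.0,0,-18,20],[-7.3,-37.6,0,-20,20],[-8.7,-41.2,0,-22,20],[-8.7,-41.2,0,-22,20],[-8.7,-41.2,0,-22,20],[-8.7,-41.2,0,-22,20]], newtons=70)

```text
time: 7.6
tool_pos: [0.5456, -0.0428, 0.1327]
tcp_rot: [-0.329, -3.122, -0.003]
wrist_force: [4.7, 3.1, -13.0]
width: 0.331
```

Run:
```python
from h import *
st(); plan([.573,.0073,.135],np.radians(228))
c=cam('wrist','w6.png'); cv2.imwrite('pics/w6z.png',cv2.resize(c['pixels'][150:300,230:420,::-1],None,fx=4,fy=4,interpolation=cv2.INTER_CUBIC))
```

```text
t 7.60 lift~8.10 ang 29.63 r 112.2 Fr -3.9 Ft -4.0 Fz -13.0 w 0.331 torque [ 0.51 -0.71 -0.42]
tool [ 0.5456 -0.0428  0.1327] axes x [-0.978  0.208  0.003] y [0.208 0.978 0.002] z [-0.002  0.002 -1.   ] yaw_y 77.98 shift [-16.4  54.7  -2.3] turn 29.984045970741885 w 0.331 q [-0.12  0.11  1.98  0.    1.06 -1.49] t 7.6 F [  4.7   3.1 -13. ]
```

View pics/w6z.png

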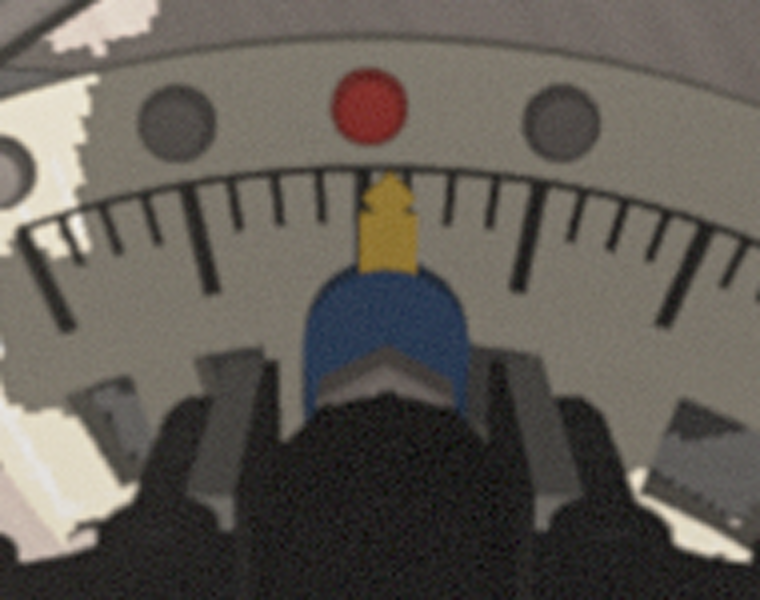

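Request:
move_arm(steps=[[-1,-1.2,0,-1,20],[-1.5,-2.5,0,-2,20],[-1.5,-2.5,0,-2,20],[-1.5,-2.5,0,-2,20]], newtons=70)

```text
time: 8.05
tool_pos: [0.545, -0.046, 0.1328]
tcp_rot: [-0.272, -3.124, -0.001]
wrist_force: [-2.6, 4.1, -13.0]
width: 0.335
```

```bash
cat > look.py <<'E'
from h import *
import sys
n=sys.argv[1]
st()
c=cam('wrist'); im=c['pixels']
hsv=cv2.cvtColor(im,cv2.COLOR_RGB2HSV);H,S,V=cv2.split(hsv)
def cen(m):
    n,l,s,ce=cv2.connectedComponentsWithStats(m.astype(np.uint8)); i=1+np.argmax(s[1:,4]); return ce[i],s[i]
box=np.zeros(H.shape,bool); box[140:260,230:420]=1
y,sy=cen((H>18)&(H<35)&(S>120)&box); r,sr=cen(((H<8)|(H>172))&(S>130)&box)
ys,xs=np.nonzero((H>18)&(H<35)&(S>120)&box)
ap=onz(c,y[0],y[1],.122)[:2]-PV; ar=onz(c,*r,.1205)[:2]-PV
f=lambda a:np.degrees(np.arctan2(a[1],a[0]))%360
print('ptr ang %.2f (r %.1f) red %.2f (r %.1f) diff red-ptr %.2f'%(f(ap)-138,1e3*np.hypot(*ap),f(ar)-138,1e3*np.hypot(*ar),f(ar)-f(ap)))
cv2.imwrite('pics/'+n,cv2.resize(im[150:300,230:420,::-1],None,fx=4,fy=4,interpolation=cv2.INTER_CUBIC))
E
python3 look.py w7z.png
```

```text
t 8.05 lift~8.24 ang 31.32 r 112.1 Fr 3.3 Ft -3.5 Fz -13.0 w 0.335 torque [ 0.69  0.41 -0.48]
ptr ang 31.23 (r 136.1) red 30.59 (r 153.0) diff red-ptr -0.64
```

View pics/w7z.png

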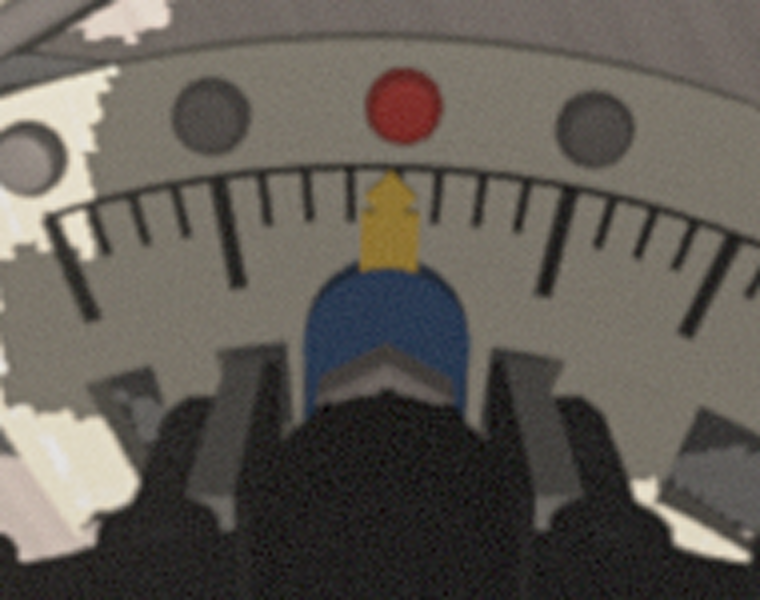

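Request:
move_arm(steps=[[0,0,1,0,20],[0,0,2,0,20],[0,0,2.6,0,20],[0,0,3.2,0,20],[0,0,3.2,0,20],[0,0,3.2,0,20]], newtons=70)

```text
time: 8.7
tool_pos: [0.5451, -0.046, 0.1303]
tcp_rot: [-0.272, -3.124, -0.001]
wrist_force: [-4.9, 4.6, -12.1]
width: 0.329
```

```bash
python3 look.py w8z.png
```

```text
t 8.70 lift~5.71 ang 31.31 r 112.1 Fr 5.7 Ft -3.6 Fz -12.1 w 0.329 torque [ 0.71  0.71 -0.56]
ptr ang 31.21 (r 136.1) red 30.58 (r 153.0) diff red-ptr -0.64
```

Request:
move_arm(steps=[[0,0,0.4,0,20],[0,0,0.8,0,20],[0,0,0.8,0,20],[0,0,0.8,0,20]], newtons=70)

```text
time: 9.15
tool_pos: [0.5451, -0.046, 0.1296]
tcp_rot: [-0.272, -3.124, -0.001]
wrist_force: [-5.1, 4.5, -10.3]
width: 0.326
```

```bash
python3 look.py w9z.png
```

```text
t 9.15 lift~5.03 ang 31.30 r 112.1 Fr 5.9 Ft -3.4 Fz -10.3 w 0.326 torque [ 0.65  0.72 -0.56]
ptr ang 31.20 (r 136.2) red 30.59 (r 153.0) diff red-ptr -0.61
```

View pics/w9z.png

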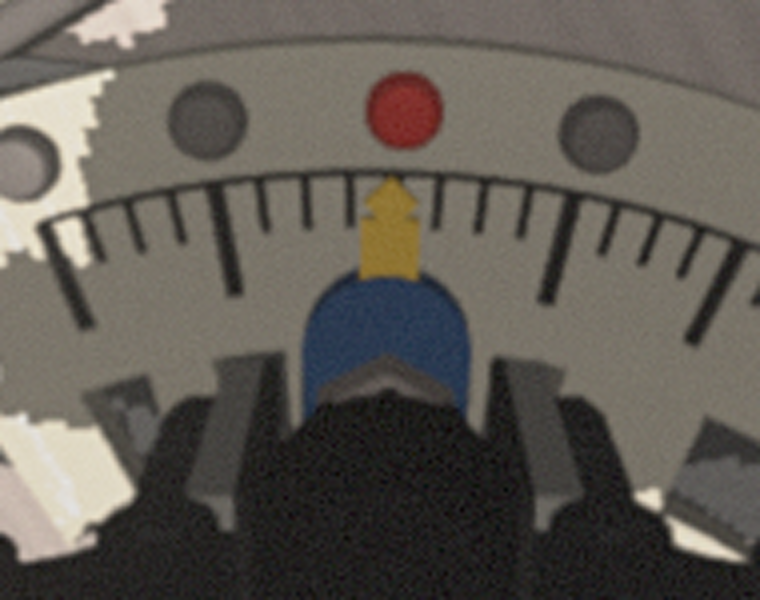

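Request:
move_arm(steps=[[0,0,0.4,0,20],[0,0,0.8,0,20],[0,0,0.8,0,20],[0,0,0.8,0,20]], newtons=70)

```text
time: 9.6
tool_pos: [0.5451, -0.046, 0.1289]
tcp_rot: [-0.272, -3.124, -0.001]
wrist_force: [-5.2, 4.3, -10.0]
width: 0.327
```

```bash
python3 look.py w10z.png
```

```text
t 9.60 lift~4.34 ang 31.30 r 112.0 Fr 5.9 Ft -3.3 Fz -10.0 w 0.327 torque [ 0.72  0.76 -0.57]
ptr ang 31.20 (r 136.1) red 30.58 (r 153.0) diff red-ptr -0.62
```

Request:
move_arm(steps=[[0,0,0.5,0,20],[0,0,1,0,20],[0,0,1.5,0,20],[0,0,2,0,20],[0,0,2,0,20],[0,0,2,0,20]], newtons=70)

```text
time: 10.25
tool_pos: [0.5451, -0.046, 0.1271]
tcp_rot: [-0.272, -3.124, -0.001]
wrist_force: [-4.6, 4.3, -9.3]
width: 0.332
```

```bash
python3 look.py w11z.png
```

```text
t 10.25 lift~2.54 ang 31.30 r 112.0 Fr 5.4 Ft -3.4 Fz -9.3 w 0.332 torque [ 0.72  0.85 -0.53]
ptr ang 31.19 (r 136.0) red 30.58 (r 153.0) diff red-ptr -0.62
```

View pics/w11z.png

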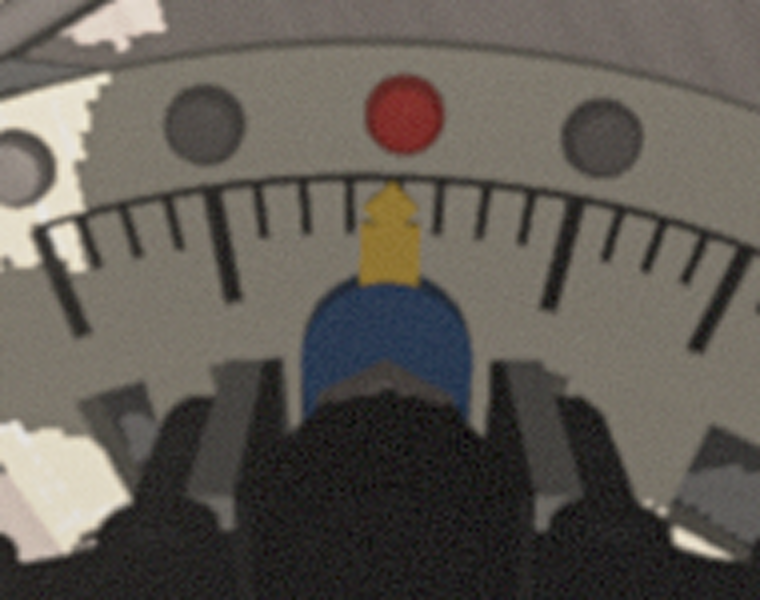

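Request:
move_arm(steps=[[0,0,0.5,0,20],[0,0,1,0,20],[0,0,1.5,0,20],[0,0,2,0,20],[0,0,2.4,0,20],[0,0,2.4,0,20],[0,0,2.4,0,20]], newtons=70)

```text
time: 11.0
tool_pos: [0.5451, -0.046, 0.125]
tcp_rot: [-0.272, -3.125, -0.001]
wrist_force: [-6.6, 4.7, -6.9]
width: 0.332
```

```bash
python3 look.py w12z.png; python3 -c "
import cv2
a=cv2.imread('pics/w3.png')[150:300,230:420]; cv2.imwrite('pics/w3z.png',cv2.resize(a,None,fx=4,fy=4))"
```

```text
t 11.00 lift~0.44 ang 31.30 r 112.0 Fr 7.4 Ft -3.4 Fz -6.9 w 0.332 torque [ 0.7   0.95 -0.54]
ptr ang 31.16 (r 136.1) red 30.57 (r 153.0) diff red-ptr -0.60
```

View pics/w12z.png

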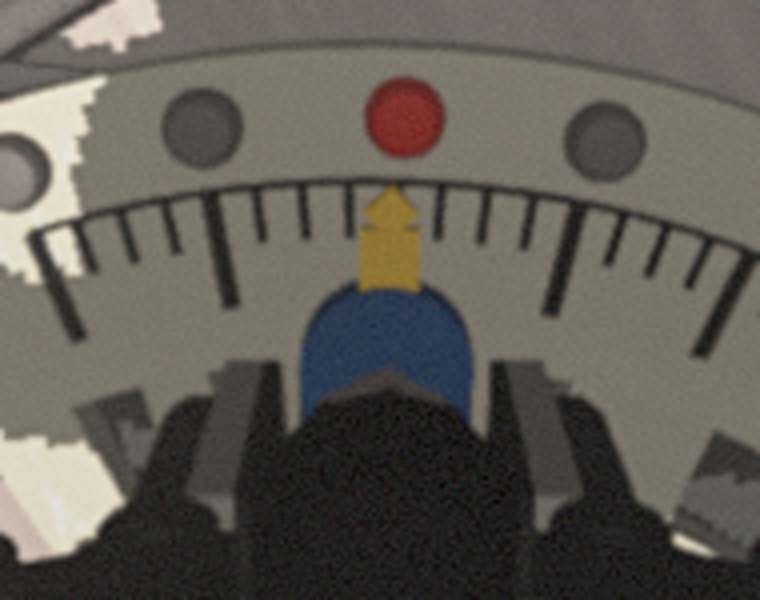

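View pics/w3z.png

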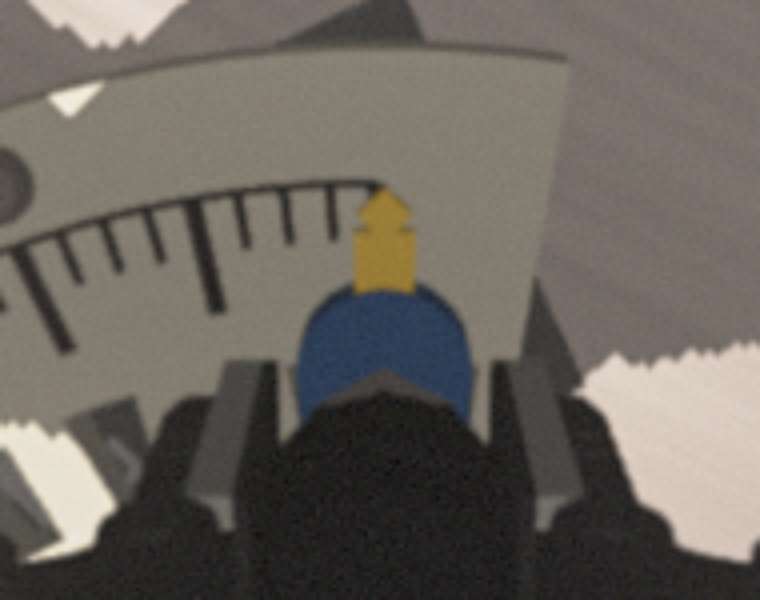

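Request:
move_arm(steps=[[0,0,0.4,0,20],[0,0,0.8,0,20],[0,0,0.8,0,20],[0,0.4,0.8,0.4,20],[-0.3,0.8,0.8,0.8,20],[-0.5,1.2,0.8,1.2,20],[-0.5,1.2,0.8,1.2,20],[-0.5,1.2,0.8,1.2,20]], newtons=70)

```text
time: 11.85
tool_pos: [0.5455, -0.0447, 0.1248]
tcp_rot: [-0.304, -3.121, -0.001]
wrist_force: [-8.6, 5.4, -3.4]
width: 0.332
```

```bash
python3 look.py w13z.png
```

```text
t 11.85 lift~0.19 ang 30.60 r 111.9 Fr 9.5 Ft -3.6 Fz -3.4 w 0.332 torque [ 0.8   1.32 -0.43]
ptr ang 30.52 (r 136.2) red 30.56 (r 153.0) diff red-ptr 0.04
```

Request:
move_arm(steps=[[0.3,0.4,0.2,0.4,20],[0.6,0.8,0.4,0.8,20],[0.8,1.2,0.4,1.2,20],[0.8,1.2,0.4,1.2,20],[0.8,1.2,0.4,1.2,20]], newtons=70)

```text
time: 12.4
tool_pos: [0.5455, -0.0443, 0.1248]
tcp_rot: [-0.334, -3.119, 0.002]
wrist_force: [-7.9, 3.1, -3.6]
width: 0.334
```

```bash
python3 look.py w14z.png
```

```text
t 12.40 lift~0.19 ang 30.42 r 112.0 Fr 8.4 Ft -1.5 Fz -3.6 w 0.334 torque [0.39 1.23 0.04]
ptr ang 30.33 (r 136.1) red 30.57 (r 153.0) diff red-ptr 0.24
```

Request:
move_arm(steps=[[0.5,0.3,0.2,0.2,20],[0.8,0.5,0.4,0.3,20],[0.8,0.5,0.4,0.3,20],[0.8,0.5,0.4,0.3,20]], newtons=70)

```text
time: 12.85
tool_pos: [0.5456, -0.0442, 0.1248]
tcp_rot: [-0.342, -3.12, 0.003]
wrist_force: [-7.7, 0.6, -3.4]
width: 0.333
```

```bash
python3 look.py w15z.png
```

```text
t 12.85 lift~0.18 ang 30.37 r 111.9 Fr 7.6 Ft 0.9 Fz -3.4 w 0.333 torque [0.16 1.12 0.17]
ptr ang 30.30 (r 136.2) red 30.55 (r 153.1) diff red-ptr 0.25
```

View pics/w15z.png

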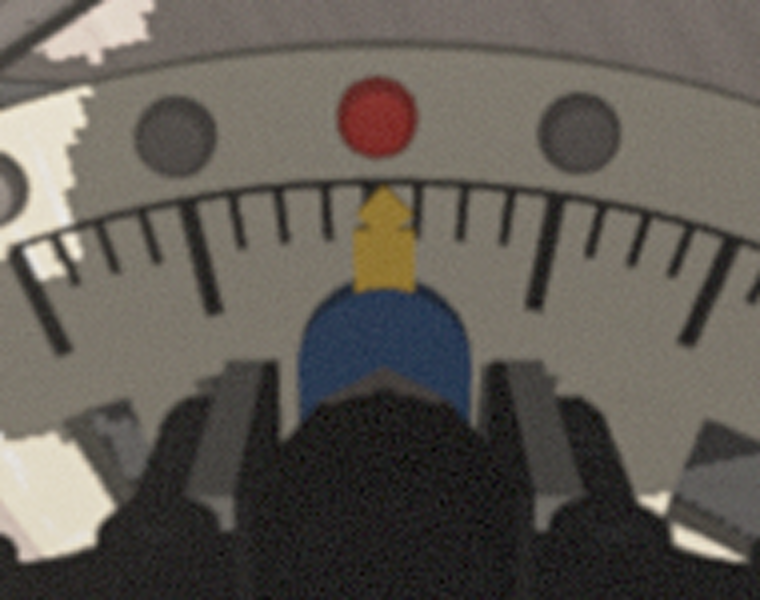

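The arm has stopped, the tangential force has changed sign, and the torque about z is about zero. So the pin is carrying the spring load. I'll ease the grip next.

Request:
move_arm(steps=[[0,0,0,0,30],[0,0,0,0,30],[0,0,0,0,36],[0,0,0,0,40],[0,0,0,0,40],[0,0,0,0,40]], newtons=20)

```text
time: 13.5
tool_pos: [0.5485, -0.0438, 0.1253]
tcp_rot: [0.345, 3.119, -0.001]
wrist_force: [0.7, 0.8, 0.4]
width: 0.4
```

```bash
python3 look.py w16z.png
```

```text
t 13.50 lift~0.67 ang 29.86 r 109.2 Fr -0.5 Ft -0.9 Fz 0.4 w 0.400 torque [-0.01  0.01  0.01]
ptr ang 30.38 (r 136.1) red 30.55 (r 153.0) diff red-ptr 0.17
```

View pics/w16z.png

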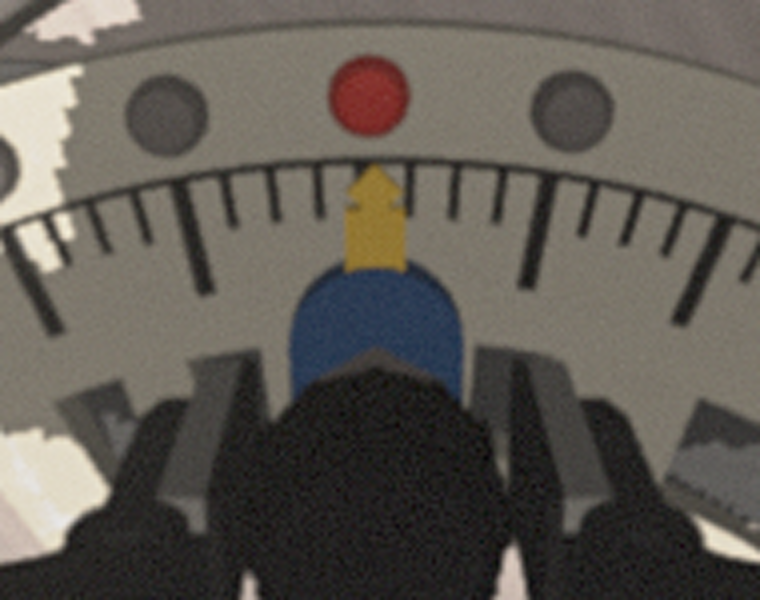

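Request:
move_arm(steps=[[0,0,0,0,60],[0,0,0,0,75],[0,0,0,0,75],[0,0,0,0,75],[0,0,-20,0,75],[0,0,-60,0,75],[0,0,-110,0,75],[0,0,-140,0,75],[0,0,-140,0,75],[0,0,-140,0,75],[0,0,-140,0,75]], newtons=20)

```text
time: 14.65
tool_pos: [0.5459, -0.0434, 0.2619]
tcp_rot: [-0.345, -3.12, -0.0]
wrist_force: [0.8, -0.0, -0.1]
width: 0.752
```

Run:
```python
from h import *
st(); c=cam('wrist','w17.png'); s=cam('side')
cv2.imwrite('pics/w17z.png',cv2.resize(c['pixels'][130:310,230:430,::-1],None,fx=3.3,fy=3.3,interpolation=cv2.INTER_CUBIC))
# knob top height from depth
Z=[]
for u in range(300,350):
    for v in range(180,225):
        if c['pixels'][v,u].max()<60 and c['depth'][v,u]>0: Z.append(ptd(c,u,v))
Z=np.array(Z); top=Z[Z[:,2]>.14]; print('knob pts',len(top),np.percentile(top[:,2],[10,50,90]),np.median(top,0))
```

```text
t 14.65 lift~137.33 ang 29.89 r 111.7 Fr -0.8 Ft -0.1 Fz -0.1 w 0.752 torque [0.04 0.04 0.02]
knob pts 886 [0.15232019 0.15811715 0.15920477] [ 0.54568263 -0.04440533  0.15811715]
```

View pics/w17z.png

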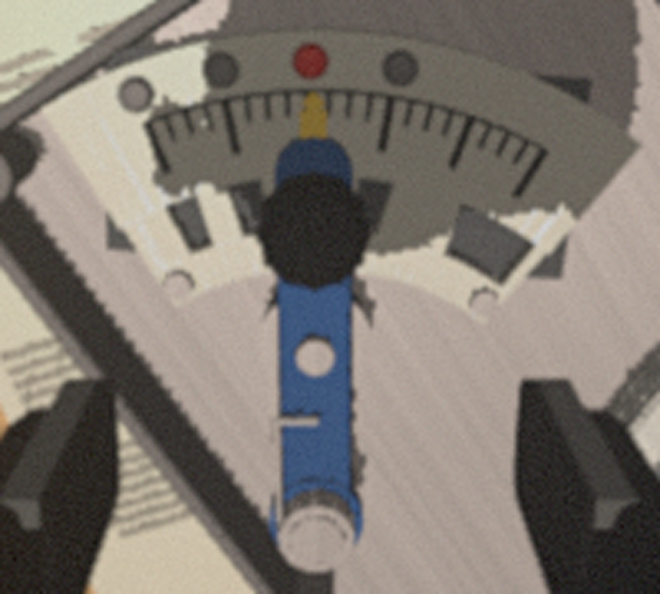

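The pointer at (312,95) in the zoomed view stands at the red plug at (311,61). The knob top is about 158–159 mm high, which is its pin-down height. The gripper is clear.

```bash
python3 -c "
from h import *
print(bot.finish_job())"
```

```text
the job is handed in; nothing more can be done
None
```

The idler arm is parked: the pin is down in the window at the red plug, the second one (30 degrees). I handed the job in at about 14.7 s, with the gripper clear above the wheel. `finish_job` gives no verdict, so what follows is from my own checks.

- **What I did:** I gripped the knob, lifted the pin about 8 mm, and swung the arm anticlockwise with the grip turning along. I then eased the pin down, and it went in on the first try. Next I backed the arm off until the pin carried the spring load, and only then opened the fingers.
- **Pointer:** After I let go, it read 30.4° against 30.55° for the red plug and did not fall back.
- **Pin:** The knob top measured about 158 mm by depth camera. Fully down should be 159 mm, so the pin is seated.
- **Leaning before release:** The sideways force on the gripper had changed sign and the twist was close to zero.
- **Bystanders:** No move came down near the things on the table, but I did not take a final picture of them.
- **Readings that disagreed:**
  - While lowering, the pull on the gripper was up to about 2 N more than the spring figures predict, probably from plunger friction.
  - The gripper also felt a radial force of 5 to 9 N, because my pivot estimate was 1–2 mm off.
  - Neither came near a force limit.

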